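# Fit the deck panel into the display plinth

## Task

Close the small display plinth with its deck panel, the longer of the two plywood panels with a handle. The panel is longer than the opening: tilt it, feed one end under the rim, swing the other end down through the opening, then centre it so that it lies flat on both ledges with both ends tucked under the rims, and let go. Leave the short panel where it lies.

Things in the scene. Friction and masses are not known exactly. Their poses are not given: they have to be found in the camera images.
- panel: Deck panel to fit: plywood board 176 (x) x 110 (y) x 6 mm, lying on the bench handle up, 0.14-0.28 kg. Origin: centre of its underside, z up, x along its length. Aluminium bridge handle on its middle: bar along x, 80 long, 14 wide (y), 48 to 68 mm above the underside, on a 12 mm post at each end; grip its middle across the 14 mm. Both ends are alike.
- plinth: Brown wooden open-topped box fixed to the bench, outer 244 (x) x 150 (y) x 82 mm, walls 8. Origin: centre of its underside, x along its length. Top opening 152 (x) x 134 (y): at each x end a rim 8 thick reaches 38 inwards from the end wall (rim underside 74 mm above the bench). Inside below the rims: 228 (x) x 134 (y).
- seat (a point): Centre of the plinth at ledge height, 40 mm above the bench (34 mm below the rims' undersides); the centre of the panel's underside belongs here, each end then 12 mm under its rim. Axes as the plinth's. At each x end a paler ledge reaches 64 mm inwards from the end wall; between the ledges is a well 100 mm long (x) with a low grey cassette.
- small_panel: The short plywood panel, not wanted: 124 (x) x 110 (y) x 6 (z) mm with the same handle, lying on the bench handle up. Origin: centre of its underside.
Mind the look-alikes: they are no part of the job. What is shaped like the panel but blue, pink or red is not meant.

How it is judged:
At the end, for the whole second after the job is handed in: The long panel lies at rest, handle up, flat (within 3 degrees) on both ledges under the rims: its middle within 12 mm of the seat along the plinth and 15 mm across, its underside within 4 mm of the ledge tops, its length within 11 degrees of the plinth's (x of panel in the frame of seat between -0.012 and 0.012 m and y of panel in the frame of seat between -0.015 and 0.015 m and z of panel in the frame of seat between -0.004 and 0.004 m and angle between panel's own z axis and vertical below 0.05 rad and angle between the x axis of panel and the x axis of seat, either way round below 0.2 rad and linear speed of panel below 0.01 m/s); the robot touches nothing.
It fails at once if the short panel is moved by more than 30 mm (distance of small_panel from where it was at the start of the episode above 0.03 m).
It also fails if it takes over 48 s, if anything falls off the work surface, if the arm or the gripper's body presses on something with over 40 N, if the wrist force passes 120 N, or if a joint passes its speed limit or range.

## Robot

A 7-joint arm with a two-finger parallel gripper is mounted at the origin on the work surface. World frame = base frame: x ahead of the robot, y to its left, z up, the work surface at z = 0. Lengths are in m, angles in rad, forces in N, time in s.
With the tool pointing down it reaches from about 0.35 to 0.9 m from the base axis. Payload 7.2 kg.
Tool frame: the origin (TCP) lies at the very end of the fingers, on their centre line; the grasp point (between the pads) lies 19 mm behind it; z points along the fingers, y is the line along which they close (so a half turn about z gives the same grasp; the last joint's range is limited). The gripper opens to 88 mm and grips with 3 to 60 N. Pads are 20 mm wide; open, the fingers measure 115 mm over their backs; the gripper's body (75 mm by 178 mm) begins 61 mm behind the grasp point.
Start: joints at [1.147, 0.411, -0.013, 1.596, 0.006, 1.134, -0.082], TCP at [0.218, -0.586, 0.223] pointing down, gripper open.
Joint ranges: [-2.95, 2.95], [-0.29, 1.99], [-1.47, 1.44], [0.14, 2.54], [-1.03, 4.17], [0.13, 1.85], [-2.86, 2.86]. Speed limits (rad/s): [2.39, 2.39, 3.01, 3.01, 3.14, 3.14, 3.14].

## Interface

Orientations are given as a 3x3 rotation matrix whose columns are the frame's x, y, z axes.
In Python, from cell import bot gives the robot as it stands.
- The arm moves only by the tool apply_moves, never from a script. Its argument "commands" is a list of rows, each a list of 3 entries, a list of its own where there are three numbers: the gripper command: -1 is fully open, 1 is shut, values between are in proportion, then the shift along the tool's x, y, z scaled (see below), then the turn about the tool's z scaled (see below). In form: [[claw, [dx, dy, dz], turn], ...]. A call has 1 to 12 rows; each row is the pose to reach, as a shift and turn from the pose commanded when the call began, along the tool's axes at that moment, turning the shorter way round; what a row does not reach only later rows make up. The controller multiplies each number of a shift by 0.5 m and each number of a turn by 180 degrees. A row lasts 1/10 s, in which the tool goes at most 50 mm and 8.59 degrees, less where a joint would pass 70% of its speed; a pose out of reach is approached as far as the arm can. A call with a number of a shift or a turn outside -1 to 1 is refused whole. A call with a gripper value outside its range is refused whole. The fingers move at their own pace and stop on an object; the grip force is fixed at half the most. Time passes only in rows, so rows that repeat a pose let the fingers close. It gives the time, the measured TCP pose, the force, the opening and the grip force at its end, in the units of the state.
- bot.observe(): the state, without advancing time (a new reading comes with each control period).
- bot.camera(name): name is "scene" or "top" or "wrist"; returns the picture (420x560x3 uint8, blue, green, red); there is no depth.
- bot.calibration(name): a dict with "fx", "fy", "cx", "cy" (pixels), "k1" (the pictures are not rectified: a ray, as slopes to the right and down, at radius r is drawn at 1 + k1 r^2 times it, then the intrinsics apply), "cam_to_world" (4x4, takes a point from camera to world coordinates). Camera axes: x right, y down, z forward; pixel columns grow to the right and rows downward; lengths in m; the calibration is good to about 2 mm. A picture is of the moment at which its call begins: read the wrist's pose just before it. calibration takes no time and is no camera call; for the wrist camera it gives the pose at the moment of the call.
- bot.job_done(): hands the job in; it is judged then, once.
The state is a dict: "clock": time; "joint_positions": joint angles; "joint_velocities": joint speeds; "joint_efforts": joint torques, N m; "tool_pos": TCP position; "orientation": TCP orientation; "ft_force": force on the tool from outside, world axes, zero at the start; "ft_torque": the same for the moment, N m; "grip_width": finger opening in m; "finger_force": force on a finger pad.
Only numpy, scipy, OpenCV 4.12 (cv2) and the standard library are available. Lean on these libraries where they do the work, as an engineer would, in place of code of your own. Each camera call takes 0.05 s, during which the arm holds its last target. There are 200 camera calls.

## Working session

There is one attempt and no reset: what is moved stays moved. The work goes in short steps, Python scripts to look and compute and a tool call to move; the robot and the scene stay as the last step left them, time stands still between calls to the robot, and variables do not carry over. Pictures are saved under pics/ and viewed, at most 12 in all, crops included, and the job is handed in when it is done.

Besides the shell and the picture viewer there is one more tool, called as a command line: name --argument value ..., lists and objects as JSON in quotes. apply_moves: Moves the arm, as the interface text tells. Its arguments: {"type":"object","properties":{"commands":{"type":"array"}},"required":["commands"]}

```bash
ls; mkdir -p pics
python3 - <<'E'
from cell import bot
import cv2, json
for n in ("top","scene"):
    im=bot.camera(n); cv2.imwrite(f"pics/{n}0.png",im)
    c=bot.calibration(n); print(n,c)
s=bot.observe(); print(s["clock"],s["tool_pos"],s["orientation"],s["grip_width"],s["ft_force"])
E
```

```text
pics
top {'fx': 386.4128346680241, 'fy': 386.4128346680241, 'cx': 281.32478873635097, 'cy': 213.26864770666117, 'k1': 0.006385627490590926, 'cam_to_world': array([[-0.01647703, -0.99897454,  0.04217086,  0.43689075],
       [-0.99982218,  0.01607479, -0.00985977,  0.07395095],
       [ 0.00917177, -0.04232582, -0.99906176,  1.10335312],
       [ 0.        ,  0.        ,  0.        ,  1.        ]])}
scene {'fx': 473.03482188995525, 'fy': 473.03482188995525, 'cx': 281.49735487201093, 'cy': 211.85663599325778, 'k1': -0.11803635879566522, 'cam_to_world': array([[-0.31906476,  0.72832631, -0.60641444,  1.27149701],
       [ 0.94768985,  0.25128795, -0.19682053,  0.31848453],
       [ 0.00903507, -0.6374913 , -0.77040457,  1.05508274],
       [ 0.        ,  0.        ,  0.        ,  1.        ]])}
0.1 [ 0.21752889 -0.58546525  0.22191899] [[ 9.37362553e-01  3.48354856e-01 -5.81881894e-04]
 [ 3.48355326e-01 -9.37361707e-01  1.26349144e-03]
 [-1.05290427e-04 -1.38705122e-03 -9.99999033e-01]] 0.08787867285017344 [ 0.19649829  0.71428303 -0.00970752]
```

View pics/top0.png

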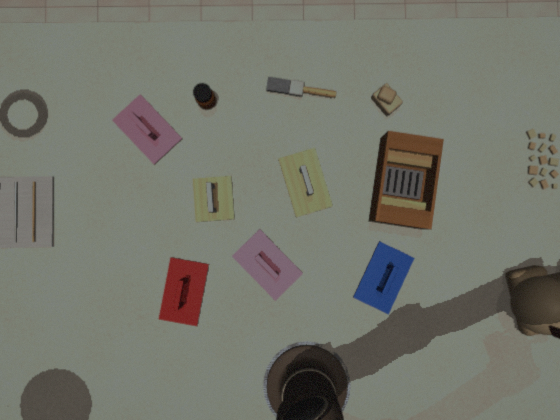

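View pics/scene0.png

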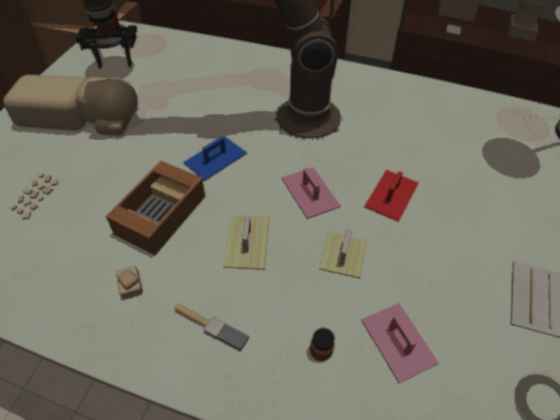

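The top view shows the candidates: long yellow panel (305,182), short yellow panel (213,198), pink panels (147,129) and (267,264), red (184,291) and blue (384,277). By colour and length I pick the one at (305,182). The plinth is at (407,181). I'll check these with one close crop and masks.

```bash
cat > h.py <<'E'
import numpy as np, cv2
from cell import bot
def ray(c,uv):
    d=(np.asarray(uv,float)-[c["cx"],c["cy"]])/[c["fx"],c["fy"]]
    s=d.copy()
    for _ in range(10): s=d/(1+c["k1"]*(s**2).sum(-1,keepdims=True))
    M=c["cam_to_world"]; v=np.concatenate([s,np.ones(s.shape[:-1]+(1,))],-1)@M[:3,:3].T
    return M[:3,3],v
def onplane(c,uv,z):
    o,v=ray(c,uv); return o+v*((z-o[2])/v[...,2:3])
def tool_cmd(target,yaw=None):
    "shift (scaled) and turn (scaled) from present pose; yaw = wanted world direction of tool x (mod pi)"
    s=bot.observe(); R=np.array(s["orientation"]); p=np.array(s["tool_pos"])
    sh=R.T@(np.asarray(target)-p)/0.5; t=0
    if yaw is not None:
        d=R.T@[np.cos(yaw),np.sin(yaw),0]; a=np.arctan2(d[1],d[0]); t=(a+np.pi/2)%np.pi-np.pi/2
    return sh.round(4),round(t/np.pi,4),p.round(4)
E
python3 - <<'E'
from h import *
im=cv2.imread("pics/top0.png"); c=bot.calibration("top")
hsv=cv2.cvtColor(im,cv2.COLOR_BGR2HSV)
print(hsv[170,290],hsv[200,310],hsv[150,230],hsv[215,400])
m=cv2.inRange(hsv,(22,50,80),(36,255,255)); m=cv2.morphologyEx(m,cv2.MORPH_CLOSE,np.ones((9,9)))
for k in cv2.findContours(m,cv2.RETR_EXTERNAL,cv2.CHAIN_APPROX_NONE)[0]:
    if cv2.contourArea(k)<600: continue
    b=cv2.boxPoints(cv2.minAreaRect(k)); w=onplane(c,b,.006)
    e=w[[1,2]]-w[[0,1]]; L=np.linalg.norm(e,axis=1); l=e[L.argmax()]
    print("yellow",cv2.minAreaRect(k)[0],"ctr",w.mean(0).round(4),"size",L.round(4),"yaw",np.degrees(np.arctan2(l[1],l[0])).round(1))
crop=im[120:240,270:450]; cv2.imwrite("pics/crop.png",cv2.resize(crop,None,fx=4.4,fy=4.4,interpolation=cv2.INTER_CUBIC))
E
```

```text
[ 29  78 125] [ 25  81 126] [ 46  25 130] [ 13 154 101]
yellow (212.993408203125, 198.40045166015625) ctr [0.5288 0.2566 0.006 ] size [0.1098 0.1237] yaw -176.8
yellow (304.9054260253906, 181.91775512695312) ctr [ 0.5719 -0.0056  0.006 ] size [0.1102 0.1766] yaw -164.2
```

View pics/crop.png

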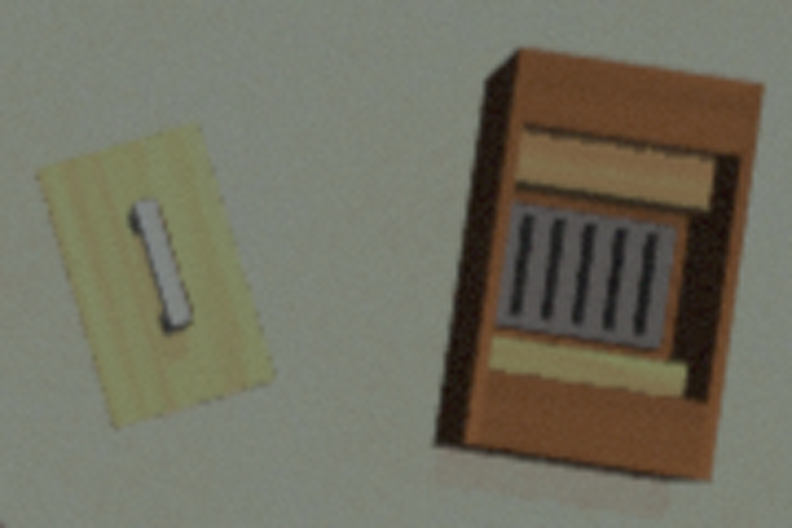

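The crop shows the plain long panel (centre about (155,275) in the crop, measured 177 x 110 mm) with its grey handle. It also shows the plinth's top corners at about (520,49), (764,85), (711,480) and (465,445).

Run:
```python
from h import *
c=bot.calibration("top")
q=np.array([[520,49],[764,85],[711,480],[465,445.]]); uv=(q+.5)/4.4-.5+[270,120]
w=onplane(c,uv,.082); print(w.round(4)); ctr=w.mean(0)
l=(w[0]+w[1]-w[2]-w[3])/2; print("plinth",ctr.round(4),"L",np.linalg.norm(l).round(4),"W",np.linalg.norm(w[1]-w[0]).round(4),"yaw",np.degrees(np.arctan2(l[1],l[0])).round(2), np.degrees(np.arctan2(*(w[1]-w[0])[:2]*[1,1])).round(2))
h=(np.array([[130+22,200+5],[180,325]])+.5)/4.4-.5+[270,120]
print("handle", onplane(c,h,.068).mean(0))
print(tool_cmd([.572,-.0056,.15],np.radians(15.8)))
```

```text
[[ 0.6963 -0.2245  0.082 ]
 [ 0.672  -0.3724  0.082 ]
 [ 0.4327 -0.3323  0.082 ]
 [ 0.4562 -0.1847  0.082 ]]
plinth [ 0.5643 -0.2785  0.082 ] L 0.243 W 0.1499 yaw -9.47 -170.66
handle [ 0.56961442 -0.0078018   0.068     ]
(array([ 1.0685, -0.8399,  0.1449]), np.float64(0.0255), array([ 0.2175, -0.5855,  0.2219]))
```

apply_moves --commands '[[-1, [0.55, -0.43, 0], 0.0255], [-1, [0.55, -0.43, 0], 0.0255], [-1, [0.55, -0.43, 0], 0.0255], [-1, [0.55, -0.43, 0], 0.0255], [-1, [0.55, -0.43, 0], 0.0255], [-1, [0.55, -0.43, 0], 0.0255], [-1, [0.55, -0.43, 0], 0.0255], [-1, [0.55, -0.43, 0], 0.0255], [-1, [0.55, -0.43, 0], 0.0255]]'

```text
clock: 1.0
tool_pos: [0.401, -0.2876, 0.2225]
orientation: [[0.961, 0.275, -0.0], [0.275, -0.961, 0.0], [-0.0, -0.0, -1.0]]
ft_force: [-0.2, -0.3, 0.2]
grip_width: 0.0873
finger_force: 0.0
```

Run:
```python
from h import *
print(tool_cmd([.571,-.0065,.15],np.radians(15.8)),bot.observe()["clock"])
```

```text
(array([ 0.4816, -0.4469,  0.145 ]), np.float64(0.001), array([ 0.401 , -0.2876,  0.2225])) 1.0
```

apply_moves --commands '[[-1, [0.482, -0.447, 0.145], 0], [-1, [0.482, -0.447, 0.145], 0], [-1, [0.482, -0.447, 0.145], 0], [-1, [0.482, -0.447, 0.145], 0], [-1, [0.482, -0.447, 0.145], 0], [-1, [0.482, -0.447, 0.145], 0], [-1, [0.482, -0.447, 0.145], 0], [-1, [0.482, -0.447, 0.145], 0], [-1, [0.482, -0.447, 0.145], 0], [-1, [0.482, -0.447, 0.145], 0]]'

```text
clock: 2.0
tool_pos: [0.5712, -0.0106, 0.1499]
orientation: [[0.963, 0.269, -0.001], [0.269, -0.963, -0.001], [-0.001, 0.001, -1.0]]
ft_force: [-1.0, 0.0, -0.3]
grip_width: 0.0876
finger_force: 0.0
```

Run:
```python
from h import *
print(tool_cmd([.571,-.0065,.039],np.radians(15.8)),bot.observe()["clock"])
im=bot.camera("wrist"); cv2.imwrite("pics/w1.png",im)
```

```text
(array([ 0.0021, -0.0082,  0.2219]), np.float64(-0.001), array([ 0.5712, -0.0106,  0.1499])) 2.0
```

View pics/w1.png

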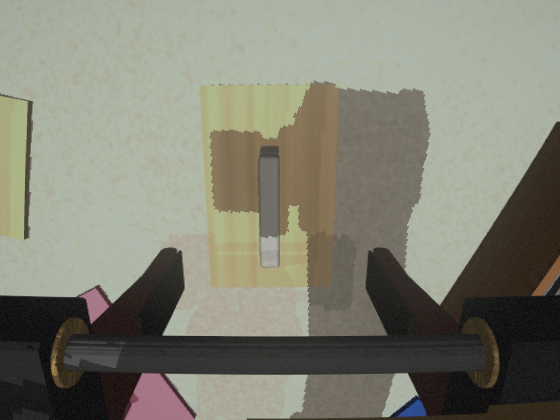

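The wrist view shows the handle (269,205) between the fingers (about 183 and 367) and parallel to them, so I'll descend and grip.

apply_moves --commands '[[-1, [0.002, -0.006, 0.1], 0], [-1, [0.002, -0.006, 0.15], 0], [-1, [0.002, -0.006, 0.2], 0], [-1, [0.002, -0.006, 0.222], 0], [-1, [0.002, -0.006, 0.222], 0], [1, [0.002, -0.006, 0.222], 0], [1, [0.002, -0.006, 0.222], 0], [1, [0.002, -0.006, 0.222], 0], [1, [0.002, -0.006, 0.222], 0], [1, [0.002, -0.006, 0.222], 0], [1, [0.002, -0.006, 0.222], 0]]'

```text
clock: 3.15
tool_pos: [0.5719, -0.0047, 0.0394]
orientation: [[0.962, 0.272, 0.0], [0.272, -0.962, -0.0], [0.0, 0.0, -1.0]]
ft_force: [-0.1, -0.2, 0.6]
grip_width: 0.0438
finger_force: 0.0
```

apply_moves --commands '[[1, [0, 0, -0.05], 0], [1, [0, 0, -0.1], 0], [1, [0, 0, -0.15], 0], [1, [0, 0, -0.2], 0], [1, [0, 0, -0.24], 0], [1, [0, 0, -0.26], 0], [1, [0, 0, -0.26], 0], [1, [0, 0, -0.26], 0]]'

```text
clock: 3.95
tool_pos: [0.5714, -0.0048, 0.1683]
orientation: [[0.962, 0.272, -0.001], [0.272, -0.962, -0.0], [-0.001, -0.0, -1.0]]
ft_force: [-0.6, -0.8, -0.8]
grip_width: 0.0007
finger_force: 0.0
```

Run:
```python
from h import *
u=np.array([np.cos(np.radians(-9.4)),np.sin(np.radians(-9.4)),0])
im=bot.camera("wrist"); cv2.imwrite("pics/w2.png",im)
print(tool_cmd(np.array([.5643,-.2785,.165])+.020*u,np.radians(-9.4)),bot.observe()["clock"])
print(bot.observe()["grip_width"])
```

```text
(array([-0.1259,  0.5401,  0.0059]), np.float64(0.14), array([ 0.5711, -0.0048,  0.1679])) 4.0
0.0005436603464408574
```

View pics/w2.png

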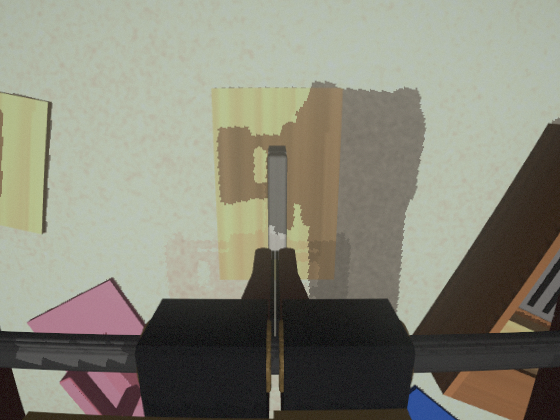

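The fingers hadn't finished closing when I lifted. The panel is undisturbed, with its handle at column 277 on the finger centre line. I'll reopen, descend and wait longer this time.

apply_moves --commands '[[-1, [0, 0, 0], 0], [-1, [0, 0, 0], 0], [-1, [0, 0, 0], 0], [-1, [0, 0, 0], 0], [-1, [0, 0, 0], 0], [-1, [0, 0, 0], 0], [-1, [0, 0, 0.08], 0], [-1, [0, 0, 0.16], 0], [-1, [0, 0, 0.23], 0], [-1, [0, 0, 0.26], 0], [-1, [0, 0, 0.26], 0], [1, [0, 0, 0.26], 0]]'

```text
clock: 5.2
tool_pos: [0.5726, -0.0045, 0.0402]
orientation: [[0.962, 0.272, 0.001], [0.272, -0.962, 0.0], [0.001, 0.0, -1.0]]
ft_force: [-0.1, -0.4, -0.4]
grip_width: 0.0824
finger_force: 0.0
```

apply_moves --commands '[[1, [0, 0, 0], 0], [1, [0, 0, 0], 0], [1, [0, 0, 0], 0], [1, [0, 0, 0], 0], [1, [0, 0, 0], 0], [1, [0, 0, 0], 0], [1, [0, 0, 0], 0], [1, [0, 0, 0], 0], [1, [0, 0, 0], 0], [1, [0, 0, 0], 0], [1, [0, 0, 0], 0]]'

```text
clock: 6.3
tool_pos: [0.5718, -0.0049, 0.0391]
orientation: [[0.962, 0.272, 0.0], [0.272, -0.962, -0.0], [-0.0, 0.0, -1.0]]
ft_force: [0.4, -0.9, -0.1]
grip_width: 0.014
finger_force: 30.0
```

apply_moves --commands '[[1, [0, 0, -0.04], 0], [1, [0, 0, -0.1], 0], [1, [0, 0, -0.16], 0], [1, [0, 0, -0.22], 0], [1, [0, 0, -0.26], 0], [1, [0, 0, -0.28], 0], [1, [0, 0, -0.28], 0]]'

```text
clock: 7.0
tool_pos: [0.5723, -0.0046, 0.1801]
orientation: [[0.962, 0.272, 0.002], [0.272, -0.962, -0.0], [0.002, 0.001, -1.0]]
ft_force: [0.3, -0.3, -1.8]
grip_width: 0.014
finger_force: 30.0
```

Run:
```python
from h import *
u=np.array([np.cos(np.radians(-9.4)),np.sin(np.radians(-9.4)),0])
print(tool_cmd(np.array([.5643,-.2785,.178])+.020*u,np.radians(-9.4)),bot.observe()["clock"])
o=bot.observe();print(o["grip_width"],o["ft_force"],o["ft_torque"])
```

```text
(array([-0.1283,  0.5398,  0.0043]), np.float64(0.14), array([ 0.5723, -0.0046,  0.1801])) 7.0
0.013978859182516618 [ 0.33922079 -0.26192632 -1.77473763] [-0.00719828 -0.06372684 -0.02273687]
```

apply_moves --commands '[[1, [-0.012, 0.05, 0], 0.014], [1, [-0.024, 0.1, 0], 0.028], [1, [-0.038, 0.16, 0], 0.042], [1, [-0.052, 0.22, 0], 0.056], [1, [-0.066, 0.28, 0], 0.07], [1, [-0.08, 0.34, 0], 0.084], [1, [-0.095, 0.4, 0], 0.1], [1, [-0.11, 0.46, 0], 0.12], [1, [-0.12, 0.51, 0], 0.14], [1, [-0.128, 0.54, 0], 0.14], [1, [-0.128, 0.54, 0], 0.14], [1, [-0.128, 0.54, 0], 0.14]]'

```text
clock: 8.2
tool_pos: [0.5835, -0.2805, 0.1781]
orientation: [[0.987, -0.161, -0.001], [-0.161, -0.987, 0.002], [-0.002, -0.001, -1.0]]
ft_force: [-0.4, 0.8, -1.0]
grip_width: 0.014
finger_force: 30.0
```

Run:
```python
from h import *
u=np.array([np.cos(np.radians(-9.4)),np.sin(np.radians(-9.4)),0])
im=bot.camera("scene"); cv2.imwrite("pics/s2.png",cv2.resize(im[90:320,60:360],None,fx=2.6,fy=2.6,interpolation=cv2.INTER_CUBIC))
print(tool_cmd(np.array([.5643,-.2785,.128])+.020*u,np.radians(-9.4)),bot.observe()["clock"])
```

```text
(array([0.0011, 0.0038, 0.1011]), np.float64(0.0009), array([ 0.5838, -0.2799,  0.1785])) 8.25
```

View pics/s2.png

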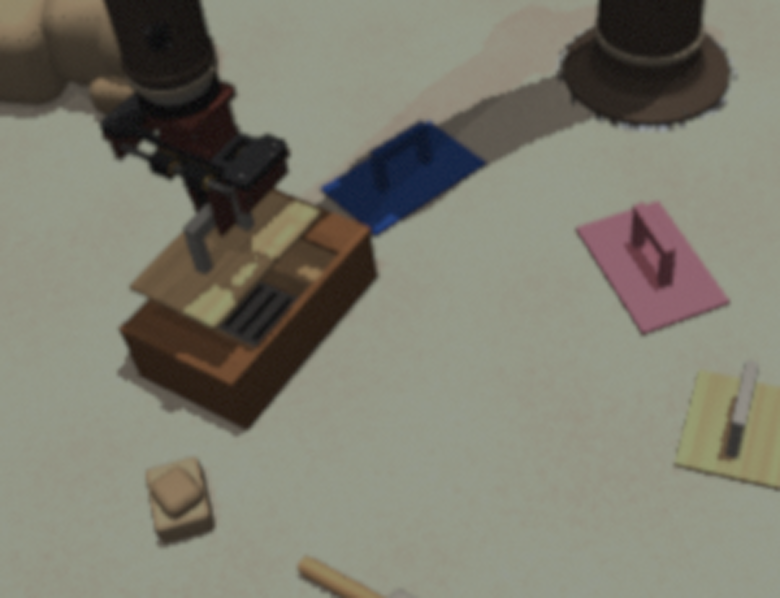

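The panel is held level over the plinth with its far end over the far rim. Next I press down gently so the far rim tilts it in the grip.

apply_moves --commands '[[1, [0.001, 0.004, 0.05], 0.001], [1, [0.001, 0.004, 0.09], 0.001], [1, [0.001, 0.004, 0.108], 0.001], [1, [0.001, 0.004, 0.114], 0.001], [1, [0.001, 0.004, 0.118], 0.001], [1, [0.001, 0.004, 0.122], 0.001], [1, [0.001, 0.004, 0.126], 0.001], [1, [0.001, 0.004, 0.13], 0.001], [1, [0.001, 0.004, 0.134], 0.001], [1, [0.001, 0.004, 0.134], 0.001]]'

```text
clock: 9.25
tool_pos: [0.5823, -0.2827, 0.1148]
orientation: [[0.986, -0.166, -0.002], [-0.166, -0.986, 0.001], [-0.003, -0.001, -1.0]]
ft_force: [-12.7, 6.7, 15.4]
grip_width: 0.0136
finger_force: 30.0
```

Run:
```python
from h import *
im=bot.camera("scene"); cv2.imwrite("pics/s3.png",cv2.resize(im[130:270,90:240],None,fx=4,fy=4,interpolation=cv2.INTER_CUBIC))
o=bot.observe();print(o["clock"],o["tool_pos"],o["ft_force"],o["ft_torque"])
```

```text
9.3 [ 0.58233146 -0.28267214  0.11478059] [-12.87706285   5.95762018  15.43753202] [1.35113227 2.60327841 0.13059072]
```

View pics/s3.png

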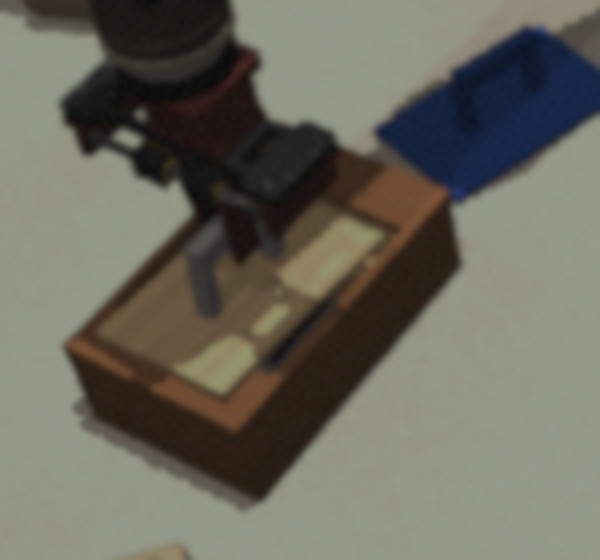

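The panel is tilting, with its near end now in the opening. Friction at the rim opposes the rotation, though, so I'll pull toward the robot while lowering, which makes friction help.

apply_moves --commands '[[1, [-0.004, 0, 0], 0], [1, [-0.01, 0, 0.002], 0], [1, [-0.016, 0, 0.005], 0], [1, [-0.022, 0, 0.008], 0], [1, [-0.028, 0, 0.011], 0], [1, [-0.028, 0, 0.011], 0]]'

```text
clock: 9.9
tool_pos: [0.5696, -0.282, 0.1066]
orientation: [[0.986, -0.167, -0.0], [-0.167, -0.986, -0.0], [-0.0, 0.0, -1.0]]
ft_force: [0.8, 0.7, 3.5]
grip_width: 0.0136
finger_force: 30.0
```

Run:
```python
from h import *
im=bot.camera("wrist"); a=im
im=bot.camera("scene"); b=cv2.resize(im[130:270,90:240],(450,420),interpolation=cv2.INTER_CUBIC)
cv2.imwrite("pics/s4.png",np.hstack([cv2.resize(a,(350,262)), cv2.resize(b,(450,420))[:262*1]]) if 0 else np.hstack([np.pad(cv2.resize(a,(350,262)),((0,158),(0,0),(0,0))),b]))
o=bot.observe();print(o["clock"],o["tool_pos"],o["ft_force"],o["ft_torque"])
```

```text
10.0 [ 0.56962728 -0.28192238  0.10657578] [ 0.37869763 -0.56517301  4.21882697] [-0.01791619 -0.30902469  0.04017684]
```

View pics/s4.png

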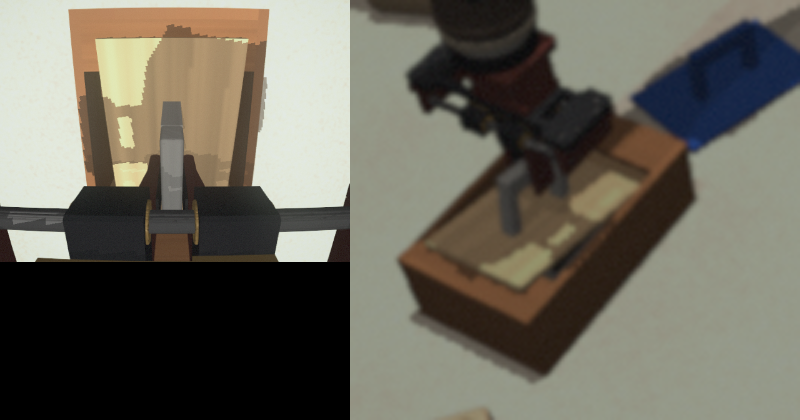

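The panel is tilted, with its far end up over the far rim and its near end down inside. I'll compute the tilt from the far edge's apparent width: corners at (95,39) and (248,38) in the 0.625x wrist view.

Run:
```python
from h import *
c=bot.calibration("wrist"); o,v=ray(c,np.array([[95,39],[248,38.]])/.625)
t=.110/np.linalg.norm(v[1]-v[0]); P=o+v*t; print("far top edge",P.round(4))
u=np.array([np.cos(np.radians(-9.4)),np.sin(np.radians(-9.4)),0]); n=np.array([-u[1],u[0],0])
ctr=np.array([.5643,-.2785,0]); B=P.mean(0); print("B plinth x,y,z",(B-ctr)@u,(B-ctr)@n,B[2]-.04)
g=np.array(bot.observe()["tool_pos"])+[0,0,.019]; print("grasp plinth",(g-ctr)@u,(g-ctr)@n,g[2]-.04)
d=B-g; # panel frame (88,-52) -> rotate
print("tilt deg", np.degrees(np.arctan2(d[2],d@u)-np.arctan2(-52,88)), np.hypot(d@u,d[2]),np.hypot(88,52))
```

```text
far top edge [[ 0.6718 -0.2431  0.0921]
 [ 0.6542 -0.3517  0.0919]]
B plinth x,y,z 0.10045672075552235 -0.002539134691586982 0.051987114176287756
grasp plinth 0.0058147063785382895 -0.002506337911942755 0.08557578296620441
tilt deg 11.039335876328666 0.1004256419268106 102.2154587134451
```

Tilt is 11°. The near end is at x≈-70 mm in the plinth frame with its top at 18 mm above the ledge, which is below the rim underside at 34. I'll slide 40 mm toward the robot, then lower until the near end touches the ledge.

apply_moves --commands '[[1, [-0.012, -0.003, 0], -0.001], [1, [-0.026, -0.005, 0], -0.001], [1, [-0.04, -0.005, 0], -0.001], [1, [-0.054, -0.005, 0], -0.001], [1, [-0.068, -0.005, 0], -0.001], [1, [-0.08, -0.005, 0], -0.001], [1, [-0.08, -0.005, 0], -0.001], [1, [-0.08, -0.005, 0.008], -0.001], [1, [-0.08, -0.005, 0.014], -0.001], [1, [-0.08, -0.005, 0.018], -0.001], [1, [-0.08, -0.005, 0.018], -0.001]]'

```text
clock: 11.1
tool_pos: [0.5308, -0.2724, 0.097]
orientation: [[0.987, -0.163, -0.001], [-0.163, -0.987, 0.0], [-0.001, -0.0, -1.0]]
ft_force: [0.1, 0.3, -1.5]
grip_width: 0.0139
finger_force: 30.0
```

Run:
```python
from h import *
a=bot.camera("wrist")
im=bot.camera("scene"); b=cv2.resize(im[130:270,90:240],(240,224),interpolation=cv2.INTER_CUBIC)
cv2.imwrite("pics/s5.png",np.hstack([a,np.pad(b,((0,196),(0,0),(0,0)))]))
u=np.array([np.cos(np.radians(-9.4)),np.sin(np.radians(-9.4)),0]); n=np.array([-u[1],u[0],0]);ctr=np.array([.5643,-.2785,0])
o=bot.observe();g=np.array(o["tool_pos"])+[0,0,.019]; print("grasp plinth",(g-ctr)@u,(g-ctr)@n,g[2]-.04)
print(o["clock"],o["ft_force"],o["ft_torque"])
```

```text
grasp plinth -0.03379644971806627 0.0004981880626368423 0.07643764020365379
11.2 [ 0.17103091  0.38118732 -1.2033468 ] [ 0.05534749  0.01558088 -0.02929425]
```

View pics/s5.png

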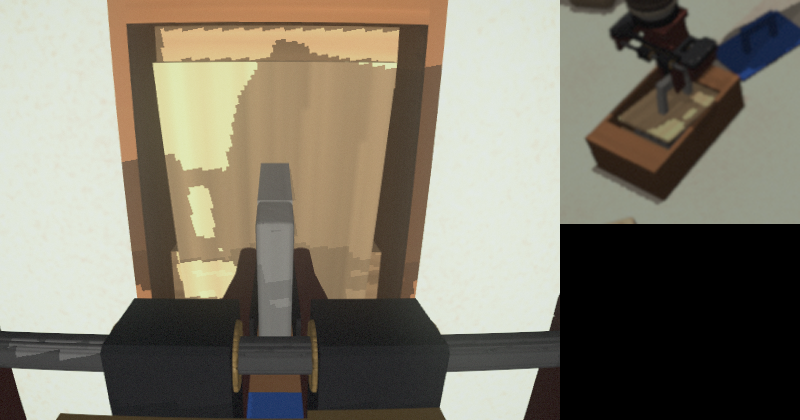

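The far end is now inside the opening (its edge at row 62, below the far rim's edge at row 27) and the near end is under the near rim. I'll swing it down along the arc.

apply_moves --commands '[[1, [0, 0, 0.005], 0], [1, [0.002, 0, 0.008], 0], [1, [0.005, 0, 0.012], 0], [1, [0.009, 0, 0.017], 0], [1, [0.013, 0, 0.022], 0], [1, [0.017, 0, 0.027], 0], [1, [0.021, 0, 0.032], 0], [1, [0.025, 0, 0.037], 0], [1, [0.025, 0, 0.038], 0], [1, [0.025, 0, 0.038], 0]]'

```text
clock: 12.2
tool_pos: [0.5442, -0.2748, 0.0789]
orientation: [[0.987, -0.163, 0.002], [-0.163, -0.987, -0.0], [0.002, 0.0, -1.0]]
ft_force: [3.6, 1.0, 4.3]
grip_width: 0.0138
finger_force: 30.0
```

Run:
```python
from h import *
a=bot.camera("wrist")
cv2.imwrite("pics/s6.png",a)
u=np.array([np.cos(np.radians(-9.4)),np.sin(np.radians(-9.4)),0]); n=np.array([-u[1],u[0],0]);ctr=np.array([.5643,-.2785,0])
o=bot.observe();g=np.array(o["tool_pos"])+[0,0,.019]; print("grasp plinth",(g-ctr)@u,(g-ctr)@n,g[2]-.04)
print(o["clock"],o["ft_force"],o["ft_torque"])
```

```text
grasp plinth -0.020472324946791482 0.0004610317229819196 0.05798483074115534
12.25 [ 4.13559528 -0.91028503  2.93663661] [-0.07619009 -0.57241728 -0.01200694]
```

View pics/s6.png

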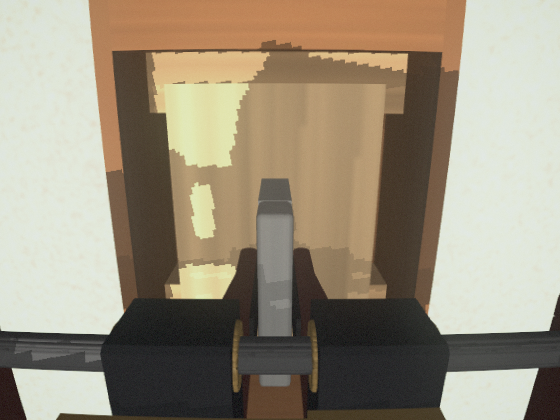

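The panel lies flat in the plinth, its grasp height matching ledge contact. Its far edge (row 83) is still short of the far rim (row 50). I'll slide it 20 mm away from the robot to centre it, then open and lift.

apply_moves --commands '[[1, [0.008, -0.001, -0.001], 0], [1, [0.016, -0.001, -0.001], 0], [1, [0.024, -0.001, -0.001], 0], [1, [0.032, -0.001, -0.001], 0], [1, [0.041, -0.001, -0.001], 0], [1, [0.041, -0.001, 0], 0], [1, [0.041, -0.001, 0], 0]]'

```text
clock: 12.95
tool_pos: [0.5646, -0.2775, 0.079]
orientation: [[0.987, -0.163, 0.002], [-0.163, -0.987, -0.0], [0.002, 0.0, -1.0]]
ft_force: [1.3, -0.6, 1.3]
grip_width: 0.0138
finger_force: 30.0
```

apply_moves --commands '[[0, [0, 0, 0], 0], [0, [0, 0, 0], 0], [0, [0, 0, 0], 0], [0, [0, 0, 0], 0], [0, [0, 0, 0], 0], [0, [0, 0, 0], 0], [0, [0, 0, 0], 0]]'

```text
clock: 13.65
tool_pos: [0.5637, -0.2774, 0.0787]
orientation: [[0.987, -0.163, 0.0], [-0.163, -0.987, -0.0], [0.0, 0.0, -1.0]]
ft_force: [0.2, -0.6, 0.6]
grip_width: 0.0437
finger_force: 0.0
```

apply_moves --commands '[[0, [0, 0, -0.05], 0], [0, [0, 0, -0.12], 0], [0, [0, 0, -0.2], 0], [0, [-0.05, 0, -0.28], 0], [0, [-0.12, 0, -0.3], 0], [0, [-0.2, 0, -0.3], 0], [0, [-0.25, 0, -0.3], 0], [0, [-0.25, 0, -0.3], 0]]'

```text
clock: 14.45
tool_pos: [0.4374, -0.2572, 0.2293]
orientation: [[0.986, -0.165, -0.001], [-0.165, -0.986, -0.001], [-0.001, 0.001, -1.0]]
ft_force: [0.9, -0.1, 0.2]
grip_width: 0.0439
finger_force: 0.0
```

Run:
```python
from h import *
o=bot.observe();print(o["clock"],o["tool_pos"],o["ft_force"],o["grip_width"])
a=bot.camera("wrist"); b=bot.camera("top"); cv2.imwrite("pics/t7.png",b)
cv2.imwrite("pics/s7.png",np.hstack([cv2.resize(a,(400,300)),cv2.resize(b[120:240,360:460],(400,480),interpolation=cv2.INTER_CUBIC)[:300] if 0 else cv2.resize(b[120:240,350:470],(300,300),interpolation=cv2.INTER_CUBIC)]))
```

```text
14.45 [ 0.43735719 -0.25716776  0.22929338] [ 0.894885   -0.07173824  0.17303333] 0.04394259938819223
```

View pics/s7.png

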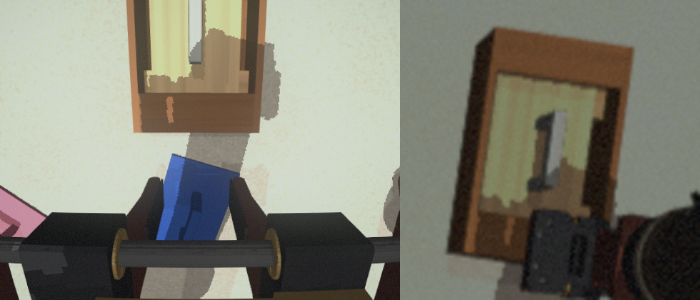

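Near the near rim the wrist view shows a full-width band (rows 70-93) that looks like bare ledge, so the panel may sit too far out. I'll measure it from the wrist and top views.

Run:
```python
from h import *
u=np.array([np.cos(np.radians(-9.4)),np.sin(np.radians(-9.4)),0]); n=np.array([-u[1],u[0],0]);ctr=np.array([.5643,-.2785,0])
pl=lambda w:np.c_[(w-ctr)@u,(w-ctr)@n].round(4)
c=bot.calibration("top")
h=np.array([[557,111],[548,187.]])-[400,0]; print("handle top",pl(onplane(c,(h+.5)/2.5-.5+[350,120],.108)))
c=bot.calibration("wrist")
print("near handle end",pl(onplane(c,np.array([[195,64.]])*1.4,.108)))
print("panel near edge @top",pl(onplane(c,np.array([[195,73.],[150,73]])*1.4,.046)))
print("rim inner edge",pl(onplane(c,np.array([[195,93.]])*1.4,.082)),"outer",pl(onplane(c,np.array([[195,132.]])*1.4,.082)))
a=bot.camera("wrist"); cv2.imwrite("pics/s8.png",cv2.resize(a[0:200,160:400],(800,600)))
```

```text
handle top [[ 0.0365  0.0058]
 [-0.0434  0.0045]]
near handle end [[-0.0401  0.0021]]
panel near edge @top [[-0.0491  0.0023]
 [-0.0489  0.0588]]
rim inner edge [[-0.0712  0.0022]] outer [[-0.1168  0.0023]]
```

View pics/s8.png

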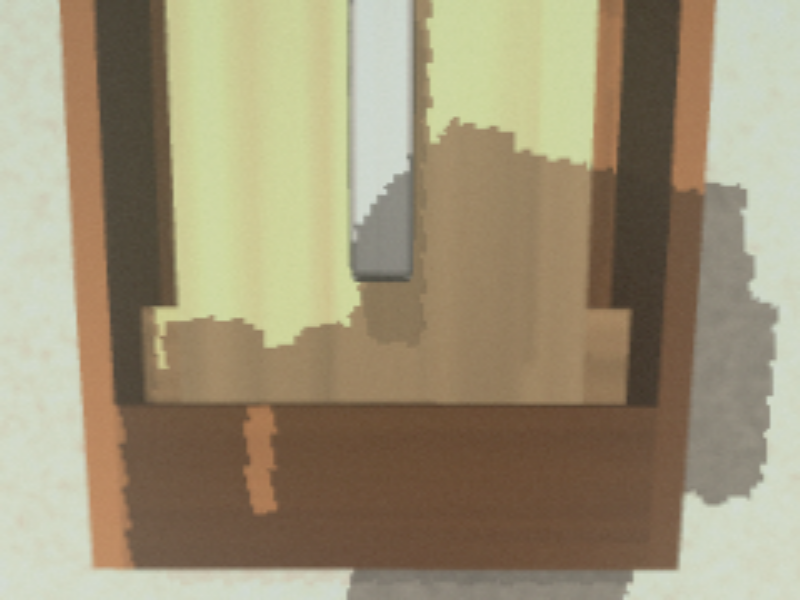

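The closer view shows the panel's grain running unbroken under the near rim (row 405), with ledge visible only at its sides. The handle ends lie at about +37/-43 mm along and 2-5 mm across, so the panel is centred and tucked under both rims.

```bash
python3 -c "
from cell import bot
print(bot.job_done())"
```

```text
the job is handed in; nothing more can be done
None
```

The long deck panel lies flat in the plinth with both ends under the rims, within about 5 mm of centre by the last pictures. The gripper was clear, the short panel untouched, and the job was handed in at about 14.5 s; the hand-in gave no verdict.

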